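Make up two mosaic sample kits

TASK

Make up the two mosaic sample kits from the stock in the tin tray under the chute: the orange glass square, the black onyx pebble and the terracotta hexagon go into the blue kit tray, the green glass square and the white marble disc into the yellow one. Each piece gets a compartment to itself, any one, and lies flat in the middle of it, set down and not dropped. Leave the purple square where it lies and do not disturb the mallet or the clay cup.

Things in the scene. Friction and masses are not known exactly. Their poses are not given: they have to be found in the camera images.
- orange_square_c (a point): Bright orange glass square, 44 x 44 mm, 12 mm thick, about 60 g. Loose in the tin stock tray, flat on its floor (floor 4 mm above the bench, rim 14 mm above the bench). Belongs in the blue tray. Point at its centre, 6 mm above its underside; x and y along its sides, z up.
- onyx_pebble_c (a point): Polished black onyx pebble, round from above, 42 mm across at its widest (9 mm above its underside), 20 mm high, flat underneath, domed above, about 55 g. Loose in the tin stock tray, flat on its floor (floor 4 mm above the bench, rim 14 mm above the bench). Belongs in the blue tray. Point at its centre, 10 mm above its underside, z up.
- clay_hexagon_c (a point): Terracotta (brick-coloured clay) hexagon tile, 44 mm across flats, 51 mm across corners, 12 mm thick, about 40 g. Loose in the tin stock tray, flat on its floor (floor 4 mm above the bench, rim 14 mm above the bench). Belongs in the blue tray. Point at its centre, 6 mm above its underside; y is square to one pair of flats (the others every 60 degrees), z up.
- green_square_c (a point): Dark green glass square, 44 x 44 mm, 12 mm thick, about 60 g. Loose in the tin stock tray, flat on its floor (floor 4 mm above the bench, rim 14 mm above the bench). Belongs in the yellow tray. Point at its centre, 6 mm above its underside; x and y along its sides, z up.
- marble_disc_c (a point): White marble disc, 44 mm across, 12 mm thick, about 50 g. Loose in the tin stock tray, flat on its floor (floor 4 mm above the bench, rim 14 mm above the bench). Belongs in the yellow tray. Point at its centre, 6 mm above its underside, z up.
- purple_square_c (a point): Purple glass square, 44 x 44 mm, 12 mm thick, about 60 g. Loose in the tin stock tray, flat on its floor (floor 4 mm above the bench, rim 14 mm above the bench). Not part of either kit: it stays where it lies. Point at its centre, 6 mm above its underside; x and y along its sides, z up.
- blue_tray: Blue plastic kit tray, loose on the bench, 0.45 kg, empty at the start: 264 mm long (its x axis) by 136 mm wide (its y axis), 10 mm high; floor and walls 4 mm thick. Two cross walls as high as the rim split it along x into three equal open compartments, each 82.7 mm (x) by 128 mm (y) and 6 mm deep, their middles at x = -86.7, 0 and +86.7 mm, y = 0. Takes the orange square, the onyx pebble and the terracotta hexagon. Origin at the centre of its underside, z up.
- yellow_tray: Yellow plastic kit tray, loose on the bench, 0.45 kg, empty at the start: 264 mm long (its x axis) by 136 mm wide (its y axis), 10 mm high; floor and walls 4 mm thick. Two cross walls as high as the rim split it along x into three equal open compartments, each 82.7 mm (x) by 128 mm (y) and 6 mm deep, their middles at x = -86.7, 0 and +86.7 mm, y = 0. Takes the green square and the marble disc; one compartment stays empty. Origin at the centre of its underside, z up.
- clay_cup: Terracotta cup, 74 mm across the rim, 85 mm high, standing empty beyond the trays; a bystander. Origin at the centre of its underside.
- mallet_head (a point): Grey rubber mallet lying on the bench to the right of the kit trays; a bystander. The point is the centre of the head (a cylinder 62 mm across, 105 mm long, along y); the wooden handle, 25 mm thick, runs 270 mm from it along its -x, down to the bench.
Mind the look-alikes: they are no part of the job. Of the things that look like the part that bears marble_disc_c, the middle-sized one is meant.

How it is judged:
At the end, for the whole second after the job is handed in: The named pieces are in the blue and yellow trays as asked, one to a compartment, flat (under 0.12 rad) and at rest, within 15 mm of its middle in the tray's x and y; trays level on the bench; purple square, cup and mallet within 20 mm of their starts ((x of orange_square_c in the frame of blue_tray between -0.1017 and -0.0717 m or x of orange_square_c in the frame of blue_tray between -0.015 and 0.015 m or x of orange_square_c in the frame of blue_tray between 0.0717 and 0.1017 m) and y of orange_square_c in the frame of blue_tray between -0.015 and 0.015 m and z of each of orange_square_c, clay_hexagon_c in the frame of blue_tray below 0.014 m and angle between each of orange_square_c, onyx_pebble_c, clay_hexagon_c, green_square_c, marble_disc_c's own z axis and vertical below 0.12 rad and linear speed of each of orange_square, onyx_pebble, clay_hexagon, blue_tray, green_square, marble_disc, yellow_tray below 0.02 m/s and (x of onyx_pebble_c in the frame of blue_tray between -0.1017 and -0.0717 m or x of onyx_pebble_c in the frame of blue_tray between -0.015 and 0.015 m or x of onyx_pebble_c in the frame of blue_tray between 0.0717 and 0.1017 m) and y of onyx_pebble_c in the frame of blue_tray between -0.015 and 0.015 m and z of onyx_pebble_c in the frame of blue_tray below 0.018 m and horizontal distance between each of onyx_pebble_c, clay_hexagon_c and orange_square_c above 0.05 m and (x of clay_hexagon_c in the frame of blue_tray between -0.1017 and -0.0717 m or x of clay_hexagon_c in the frame of blue_tray between -0.015 and 0.015 m or x of clay_hexagon_c in the frame of blue_tray between 0.0717 and 0.1017 m) and y of clay_hexagon_c in the frame of blue_tray between -0.015 and 0.015 m and horizontal distance between clay_hexagon_c and onyx_pebble_c above 0.05 m and height (world z) of each of blue_tray, yellow_tray below 0.006 m and angle between each of blue_tray, yellow_tray's own z axis and vertical below 0.05 rad and (x of green_square_c in the frame of yellow_tray between -0.1017 and -0.0717 m or x of green_square_c in the frame of yellow_tray between -0.015 and 0.015 m or x of green_square_c in the frame of yellow_tray between 0.0717 and 0.1017 m) and y of green_square_c in the frame of yellow_tray between -0.015 and 0.015 m and z of each of green_square_c, marble_disc_c in the frame of yellow_tray below 0.014 m and (x of marble_disc_c in the frame of yellow_tray between -0.1017 and -0.0717 m or x of marble_disc_c in the frame of yellow_tray between -0.015 and 0.015 m or x of marble_disc_c in the frame of yellow_tray between 0.0717 and 0.1017 m) and y of marble_disc_c in the frame of yellow_tray between -0.015 and 0.015 m and horizontal distance between marble_disc_c and green_square_c above 0.05 m and distance of each of purple_square_c, clay_cup, mallet_head from where it was at the start of the episode below 0.02 m and angle between clay_cup's own z axis and vertical below 0.1 rad); the robot touches nothing.
It fails at once if a tile piece is let go in the air (more than about 30 mm above where it would rest) ((contact force between the fingers and orange_square below 0.01 N and height (world z) of orange_square_c above 0.045 m) or (contact force between the fingers and onyx_pebble below 0.01 N and height (world z) of onyx_pebble_c above 0.045 m) or (contact force between the fingers and clay_hexagon below 0.01 N and height (world z) of clay_hexagon_c above 0.045 m) or (contact force between the fingers and green_square below 0.01 N and height (world z) of green_square_c above 0.045 m) or (contact force between the fingers and marble_disc below 0.01 N and height (world z) of marble_disc_c above 0.045 m) or (contact force between the fingers and purple_square below 0.01 N and height (world z) of purple_square_c above 0.045 m)).
It fails at once if the purple square is moved from its place by more than 20 mm (distance of purple_square_c from where it was at the start of the episode above 0.02 m).
It fails at once if the clay cup is shifted by more than 20 mm or tipped (distance of clay_cup from where it was at the start of the episode above 0.02 m or angle between clay_cup's own z axis and vertical above 0.3 rad).
It fails at once if the mallet is shifted by more than 20 mm (distance of mallet_head from where it was at the start of the episode above 0.02 m).
It also fails if it takes over 106 s, if anything falls off the work surface, if the arm or the gripper's body presses on something with over 40 N, if the wrist force passes 120 N, or if a joint passes its speed limit or range.

ROBOT

A 6-joint arm with a two-finger parallel gripper is mounted at the origin on the work surface. World frame = base frame: x ahead of the robot, y to its left, z up, the work surface at z = 0. Lengths are in m, angles in rad, forces in N, time in s.
With the tool pointing down it reaches from about 0.325 to 0.9 m from the base axis. Payload 6.1 kg.
Tool frame: the origin (TCP) lies at the very end of the fingers, on their centre line; the grasp point (between the pads) lies 19 mm behind it (r.tcp_to_grasp is the distance from the TCP to the grasp point, in m); z points along the fingers, y is the line along which they close (so a half turn about z gives the same grasp; the last joint's range is limited). The gripper opens to 87 mm and grips with 3 to 60 N. Pads are 19 mm wide; open, the fingers measure 117 mm over their backs; the gripper's body (75 mm by 190 mm) begins 51 mm behind the grasp point.
Start: joints at [1.013, 0.22, 1.526, -0, 1.395, -0.126], TCP at [0.262, 0.568, 0.223] pointing down, gripper open.
Joint ranges: [-2.98, 2.98], [-0.91, 2.08], [0.09, 2.57], [-1.24, 4.39], [0.2, 2.65], [-2.68, 2.68]. Speed limits (rad/s): [2.57, 2.57, 3.01, 3.14, 3.14, 3.14].

INTERFACE

Orientations are given as a unit quaternion [w, x, y, z].
In Python, from cell import sensors, optics, ticket, r gives the robot as it stands. The module is installed in compiled form; this text tells all that it offers.
- The arm moves only by the shell command python3 -m handwheel 'ROWS' [OPENING] [FORCE]. ROWS is JSON, a list of rows, each a list of 6 numbers: the shift along the world's x, y, z in units of 25 mm (1.0 is 25 mm), then the turn, a rotation vector about the world's x, y, z in units of 6 degrees (1.0 is 6 degrees). A call has 1 to 20 rows; each row is the pose to reach, as a shift and turn from the pose commanded when the call began; what a row does not reach only later rows make up. A row lasts 1/8 s, in which the tool goes at most 62.5 mm and 10.7 degrees, less where a joint would pass 70% of its speed; a pose out of reach is approached as far as the arm can. A call with a gripper value outside its range is refused whole. OPENING is the opening, from 0 (shut) to 1 (fully open), set as the call begins (- or left out, the last holds). The fingers move at their own pace and stop on an object; FORCE is the grip in N (left out, the last holds). Time passes only in rows, so rows that repeat a pose let the fingers close. It gives the time, the measured TCP pose, the force, the opening and the grip force at its end, in the units of the state.
- sensors.state(): the state, without advancing time (a new reading comes with each control period).
- optics.snapshot(name): name is "side" or "top" or "wrist"; returns a dict with "frame" (480x640x3 uint8, red, green, blue), "K" (3x3 intrinsics, pixels), "world_to_cam" (4x4, takes a point from world to camera coordinates). Camera axes: x right, y down, z forward; pixel columns grow to the right and rows downward; lengths in m; the calibration is good to about 2 mm. A picture is of the moment at which its call begins. There is no depth.
- ticket.close_job(): hands the job in; it is judged then, once.
The state is a dict: "clock": time; "qpos": joint angles; "dq": joint speeds; "joint_torque": joint torques, N m; "ee_pos": TCP position; "orientation": TCP orientation; "wrist_force": force on the tool from outside, world axes, zero at the start; "wrist_torque": the same for the moment, N m; "width": opening from 0.0 (shut) to 1.0 (fully open); "gripper_force": force on a finger pad.
Only numpy, scipy, OpenCV 4.12 (cv2) and the standard library are available. Lean on these libraries where they do the work, as an engineer would, in place of code of your own. Each camera call takes 0.05 s, during which the arm holds its last target. There are 200 camera calls.

## Working session

There is one attempt and no reset: what is moved stays moved. The work goes in short steps, Python scripts to look and compute and a shell command to move; the robot and the scene stay as the last step left them, time stands still between calls to the robot, and variables do not carry over. Pictures are saved under pics/ and viewed, at most 14 in all, crops included, and the job is handed in when it is done.

```bash
mkdir -p pics; python3 - <<'E'
from cell import sensors, optics
import cv2,numpy as np,pickle
s=sensors.state();print(s)
for n in("top","side"):
    d=optics.snapshot(n);cv2.imwrite(f"pics/{n}0.png",d["frame"][:,:,::-1]);pickle.dump(d,open(n+"0.pkl","wb"))
    print(d["K"],d["world_to_cam"])
E
```

```text
{'clock': 0.0, 'qpos': array([ 1.01288060e+00,  2.21244756e-01,  1.52763500e+00, -1.77692883e-05,
        1.39470509e+00, -1.26127385e-01]), 'dq': array([ 3.37134839e-04,  5.10573852e-04,  1.44894737e-04,  6.61627066e-05,
       -5.25247827e-04, -6.86067165e-04]), 'joint_torque': array([ 1.71636690e-03, -4.94610929e+01, -3.87384975e+01,  7.00790319e-02,
        5.69559750e-02, -1.57037794e-04]), 'ee_pos': array([0.26124426, 0.56708054, 0.22141309]), 'orientation': array([-3.25843870e-04,  2.14219292e-01,  9.76785085e-01, -9.41334318e-04]), 'wrist_force': array([ 0.60385978,  0.91071192, -0.62607849]), 'wrist_torque': array([-0.01393824,  0.04435133, -0.02682019]), 'gripper_force': 0.0, 'width': 1.0028580644771332}
[[613.08391925   0.         321.95805248]
 [  0.         613.08391925 236.62526805]
 [  0.           0.           1.        ]] [[ 0.00493689 -0.99985987  0.01599605 -0.08601493]
 [-0.98503871 -0.00761805 -0.17216474  0.57828942]
 [ 0.17226248 -0.01490677 -0.98493829  1.2328258 ]
 [ 0.          0.          0.          1.        ]]
[[519.29078931   0.         321.17948916]
 [  0.         519.29078931 237.61433636]
 [  0.           0.           1.        ]] [[ 0.97054174 -0.24092368  0.00212517 -0.56705596]
 [-0.16434899 -0.66846509 -0.72535773  0.07252681]
 [ 0.17617645  0.70364068 -0.68836883  1.17613525]
 [ 0.          0.          0.          1.        ]]
```

View pics/top0.png

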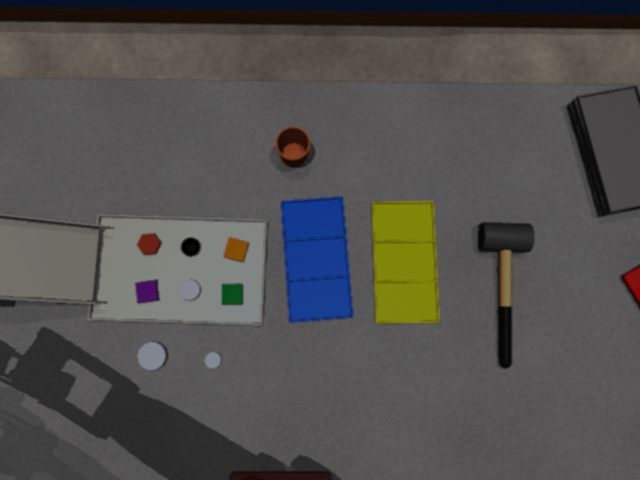

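View pics/side0.png

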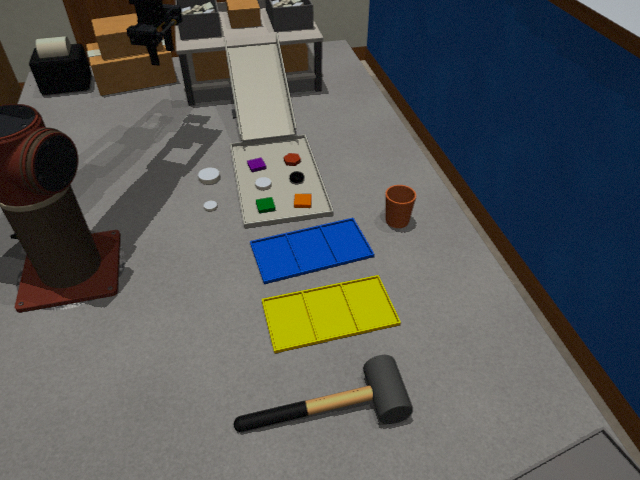

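The top view shows the hexagon (149,244), pebble (190,247), orange (236,249), purple (147,291), disc (190,290) and green (232,294). The blue tray is centred near (317,259) and the yellow near (405,262). The larger and smaller discs on the bench at (152,356) and (212,360) are the look-alikes, so the disc inside the tin is the middle-sized one.

```bash
cat > h.py <<'E'
import cv2,numpy as np
def p2w(d,uv,z):
    M=d["world_to_cam"];R,t=M[:3,:3],M[:3,3];c=-R.T@t
    v=R.T@np.linalg.inv(d["K"])@np.array([uv[0],uv[1],1.]);return (c+v*(z-c[2])/v[2])[:2]
def w2p(d,p):
    q=d["K"]@(d["world_to_cam"]@np.r_[p,1])[:3];return q[:2]/q[2]
# hue ranges, sat min, val range, top height
C=dict(orange=((9,18),150,(120,255),.016),hexa=((0,7),130,(60,255),.016),green=((50,75),120,(30,255),.016),
 purple=((135,155),120,(30,255),.016),blue=((105,122),150,(60,255),.010),yellow=((24,34),150,(80,255),.010))
def blobs(d,name,amin=100):
    (h0,h1),s,(v0,v1),z=C[name];hsv=cv2.cvtColor(d["frame"],cv2.COLOR_RGB2HSV)
    m=cv2.inRange(hsv,(h0,s,v0),(h1,255,v1));m=cv2.morphologyEx(m,cv2.MORPH_CLOSE,np.ones((5,5)))
    out=[]
    for c in cv2.findContours(m,cv2.RETR_EXTERNAL,cv2.CHAIN_APPROX_NONE)[0]:
        if cv2.contourArea(c)<amin: continue
        w=np.array([p2w(d,q[0],z) for q in c],np.float32)
        r=cv2.minAreaRect(w*1000);M=cv2.moments(c);u=(M['m10']/M['m00'],M['m01']/M['m00'])
        out.append((name,np.round(u,1),np.round(p2w(d,u,z)*1000,1),np.round(r[0],1),np.round(r[1],1),round(r[2],1)))
    return out
E
python3 - <<'E'
import pickle
from h import *
d=pickle.load(open("top0.pkl","rb"))
for n in C:
    for b in blobs(d,n): print(*b)
for n,u,z in(("pebble",(190.5,247),.013),("disc",(190,290),.016),("chuteend",(103,228),.0),("chuteend2",(100,302),0),("tinTL",(99,216),.014),("tinTR",(267,221),.014),("tinBR",(263,324),.014),("tinBL",(90,319),.014)):
    print(n,np.round(p2w(d,u,z)*1000,1))
f=d["frame"][200:340,80:280];cv2.imwrite("pics/tc.png",cv2.resize(f,None,fx=4,fy=4,interpolation=2)[:,:,::-1])
s=pickle.load(open("side0.pkl","rb"))["frame"][30:240,200:400];cv2.imwrite("pics/sc.png",cv2.resize(s,None,fx=2.8,fy=2.8,interpolation=2)[:,:,::-1])
E
```

```text
orange [235.4 248.6] [557.5 102.2] [557.6 102. ] [40.5 40.3] 75.2
orange [293.1 153.6] [769.9 -18.4] [769.6 -20.5] [42.1 21.5] 78.8
hexa [633.5 281.3] [ 492.8 -750.7] [ 488.8 -746. ] [32.3 77.5] 85.2
hexa [148.6 243.5] [567.1 287.6] [567.2 287.8] [41.2 44.9] 0.4
green [231.6 293.8] [460.8 107.3] [461.2 107.6] [40.4 40.1] 1.6
purple [146.6 291. ] [465.5 286.5] [465.7 286.5] [41.7 42.9] 8.5
blue [316.1 259.2] [536.6 -70.6] [539.6 -70.5] [263.1 135.4] 4.7
yellow [404.6 262.3] [ 531.4 -260.9] [ 534.5 -260.8] [263.2 135.5] 1.2
pebble [560.7 198.7]
disc [468.3 195.3]
chuteend [603.  392.3]
chuteend2 [443.  388.1]
tinTL [626.7 397.8]
tinTR [618.6  36. ]
tinBR [398.1  39.9]
tinBL [406.5 401.7]
```

View pics/tc.png

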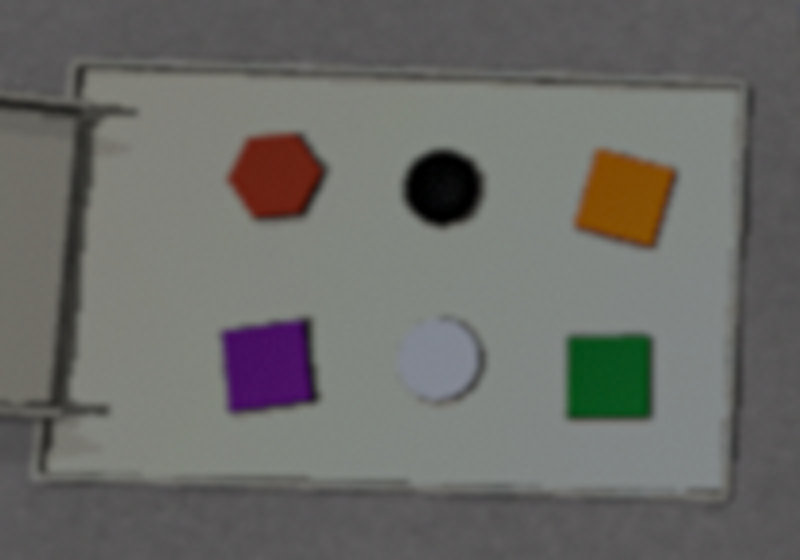

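View pics/sc.png

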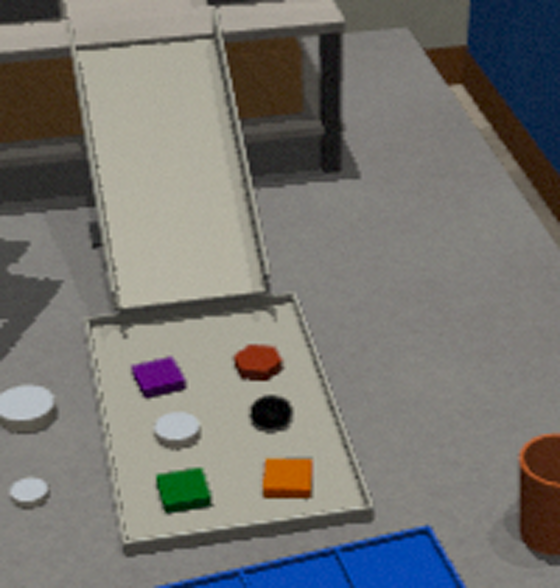

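The crop shows the hexagon's flats facing roughly along world x, and the chute's lip and rails ending well to the left of the pieces. The side crop confirms the chute rises away from the tin. I'll grip most pieces along y and the hexagon along x, so the gripper body stays clear of the chute. Orange comes first.

```bash
python3 -m handwheel '[[2,-5,0,0,0,0.8],[11.8,-18.6,-4,0,0,1.65],[11.8,-18.6,-4,0,0,1.65],[11.8,-18.6,-4,0,0,1.65],[11.8,-18.6,-4,0,0,1.65],[11.8,-18.6,-4,0,0,1.65],[11.8,-18.6,-4,0,0,1.65],[11.8,-18.6,-4,0,0,1.65],[11.8,-18.6,-4,0,0,1.65],[11.8,-18.6,-4,0,0,1.65],[11.8,-18.6,-4,0,0,1.65],[11.8,-18.6,-4,0,0,1.65],[11.8,-18.6,-4,0,0,1.65],[11.8,-18.6,-4,0,0,1.65]]' 0.7 15
python3 - <<'E'
from cell import optics,sensors
from h import *
d=optics.snapshot("wrist");M=d["world_to_cam"];print("cam",-M[:3,:3].T@M[:3,3]);print(M)
for n in("orange","green","hexa"):
  for b in blobs(d,n): print(*b)
cv2.imwrite("pics/w1.png",d["frame"][:,:,::-1])
E
```

```text
clock: 1.85
ee_pos: [0.5564, 0.1036, 0.1229]
orientation: [0.0, 0.128, 0.992, 0.0]
wrist_force: [0.6, -0.6, 0.4]
width: 0.697
gripper_force: 0.0
cam [0.48061407 0.12363512 0.28536236]
[[ 2.55485168e-01  9.66812769e-01  6.30673104e-04 -2.42501748e-01]
 [ 9.26258399e-01 -2.44955315e-01  2.86430223e-01 -4.96624144e-01]
 [ 2.77078884e-01 -7.25945075e-02 -9.58100897e-01  1.49213153e-01]
 [ 0.00000000e+00  0.00000000e+00  0.00000000e+00  1.00000000e+00]]
orange [321.3 235.9] [556.9 103.3] [557.  103.1] [43.4 44. ] 75.2
green [292.1  97.1] [461.5 109. ] [462.3 108.8] [43.1 43. ] 1.0
hexa [583.6 183.5] [566.7 287.5] [567.4 286.8] [50.1 49.8] 65.6
```

View pics/w1.png

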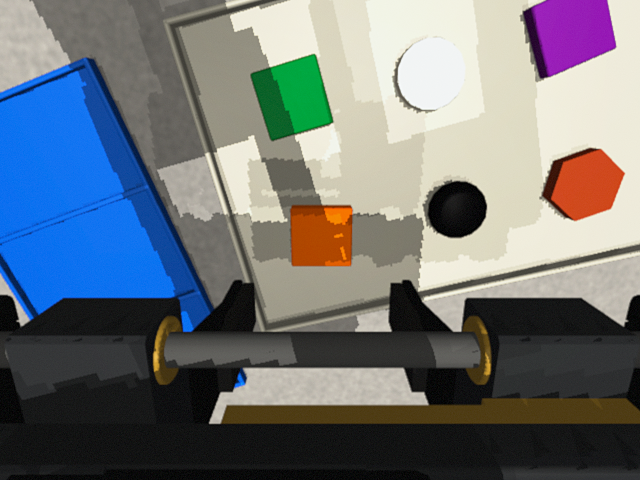

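The wrist view shows the orange square at (321,236), centred between the fingers and square to them. I'll descend and grip.

```bash
python3 -m handwheel '[[0,0,-2.3,0,0,0],[0,0,-3.8,0,0,0],[0,0,-4.4,0,0,0],[0,0,-4.64,0,0,0],[0,0,-4.64,0,0,0]]'
python3 -m handwheel '[[0,0,0,0,0,0],[0,0,0,0,0,0],[0,0,0,0,0,0],[0,0,0,0,0,0],[0,0,1,0,0,0],[0,0,3,0,0,0],[0,0,3,0,0,0]]' 0.3 15
python3 - <<'E'
from cell import optics
from h import *
d=optics.snapshot("wrist")
# disc/pebble by circles, from a repeat of the wrist view
g=cv2.cvtColor(d["frame"],cv2.COLOR_RGB2GRAY)
cv2.imwrite("pics/w2.png",d["frame"][:,:,::-1])
for b in blobs(d,"orange")+blobs(d,"blue",2000)+blobs(d,"hexa"): print(*b)
E
```

```text
clock: 2.52
ee_pos: [0.5576, 0.1027, 0.0076]
orientation: [0.001, 0.129, 0.992, 0.0]
wrist_force: [1.3, -0.3, 0.3]
width: 0.699
gripper_force: 0.0
clock: 3.4
ee_pos: [0.56, 0.1028, 0.0859]
orientation: [0.004, 0.129, 0.992, 0.001]
wrist_force: [-0.1, -0.1, -0.0]
width: 0.507
gripper_force: 15.0
orange [321.6 296.7] [590.4  95. ] [590.9  94.8] [65.3 47.6] 75.0
blue [ 64.4 201.6] [490.3 -42.2] [490.6 -58.4] [166.1 115.4] 4.4
hexa [612.6 186.4] [565.6 280.9] [567.3 277.7] [37.  48.4] 88.5
```

View pics/w2.png

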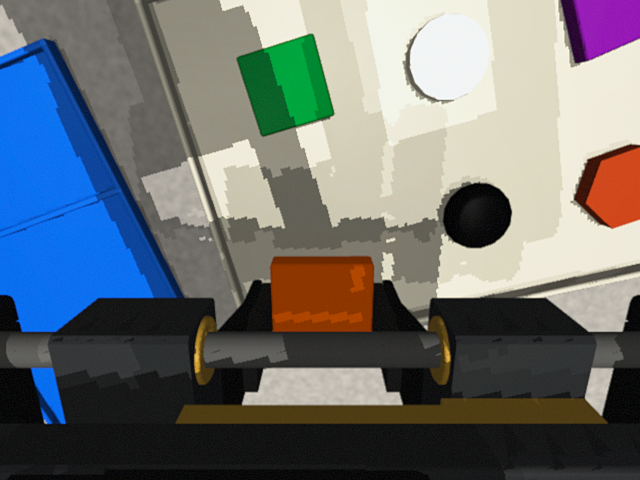

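Orange is held level, with the width reading 44 mm. I'll carry it to the middle blue compartment.

```bash
python3 -m handwheel '[[-0.35,-2.2,0.2,0,0,1.6],[-0.7,-4.5,0.2,0,0,3.25],[-0.7,-6.2,0,0,0,3.25],[-0.7,-6.94,-0.5,0,0,3.25],[-0.7,-6.94,-1.6,0,0,3.25],[-0.7,-6.94,-2.4,0,0,3.25],[-0.7,-6.94,-2.8,0,0,3.25],[-0.7,-6.94,-2.96,0,0,3.25],[-0.7,-6.94,-2.96,0,0,3.25]]'
```

```text
clock: 4.58
ee_pos: [0.539, -0.0703, 0.0074]
orientation: [-0.0, -0.041, 0.999, 0.0]
wrist_force: [-0.5, -0.5, -0.7]
width: 0.504
gripper_force: 15.0
```

```bash
python3 -m handwheel '[[0,0,0,0,0,0],[0,0,0,0,0,0],[0,0,0.5,0,0,0],[0,0,2,0,0,0],[0,0,4,0,0,0],[-0.5,1,4,0,0,-0.2],[-1.5,3,4,0,0,-0.57],[-2.5,5,4,0,0,-0.57],[-3.12,7.16,4,0,0,-0.57],[-3.12,7.16,4,0,0,-0.57],[-3.12,7.16,4,0,0,-0.57]]' 0.7 15
python3 - <<'E'
from cell import optics
from h import *
d=optics.snapshot("wrist")
for n in("green","hexa","purple"):
  for b in blobs(d,n): print(*b)
cv2.imwrite("pics/w3.png",d["frame"][:,:,::-1])
import pickle;pickle.dump(d,open("w3.pkl","wb"))
d=optics.snapshot("top")
for b in blobs(d,"orange")+blobs(d,"purple")+blobs(d,"blue"):print("top",*b)
E
```

```text
clock: 5.95
ee_pos: [0.4616, 0.108, 0.1084]
orientation: [0.001, -0.011, 1.0, -0.0]
wrist_force: [-0.4, 0.3, 0.2]
width: 0.702
gripper_force: 0.0
green [322.5 238.8] [460.1 108.6] [460.8 108.6] [44. 43.] 1.3
purple [580.4 251. ] [465.  285.4] [465.6 285.4] [45.8 48.5] 8.6
top orange [316.3 258.1] [538.2 -71.1] [538.3 -71. ] [41.3 40.2] 4.6
top orange [292.6 152.4] [772.8 -17.2] [774.3 -18.7] [61.4 33.7] 79.5
top blue [316.  259.3] [536.4 -70.5] [539.5 -70.3] [263.  135.7] 4.7
```

View pics/w3.png

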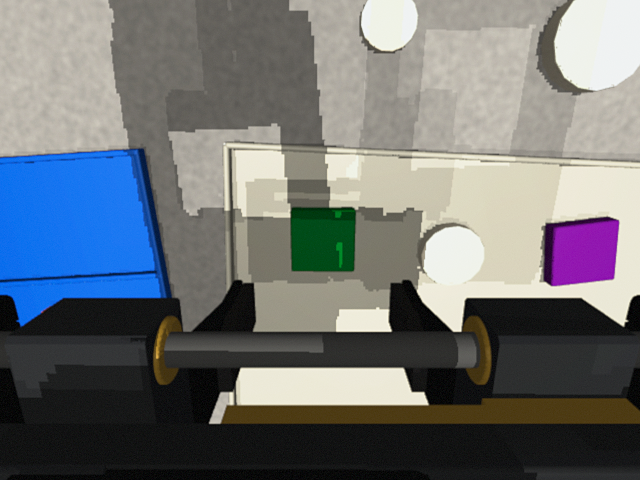

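Green sits at (323,239), centred between the fingers. The top camera puts orange within 2 mm of its compartment's middle. I'll grip green and carry it to the near yellow compartment.

```bash
python3 -m handwheel '[[0,0,-2,0,0,0],[0,0,-3.3,0,0,0],[0,0,-3.9,0,0,0],[0,0,-4.04,0,0,0],[0,0,-4.04,0,0,0]]'
python3 -m handwheel '[[0,0,0,0,0,0],[0,0,0,0,0,0],[0,0,0,0,0,0],[0,0,0,0,0,0],[0,0,1,0,0,0],[0,0,3,0,0,0],[-0.1,-2,3.5,0,0,0],[-0.2,-4,3.5,0,0,0],[-0.3,-6.3,3.5,0,0,0],[-0.4,-8.6,3.5,0,0,0],[-0.5,-10.9,3.5,0,0,0],[-0.55,-13,3.5,0,0,0],[-0.55,-14.4,3.2,0,0,0],[-0.55,-14.84,2.6,0,0,0],[-0.55,-14.84,1.4,0,0,0],[-0.55,-14.84,0.5,0,0,0],[-0.55,-14.84,0.15,0,0,0],[-0.55,-14.84,0.04,0,0,0],[-0.55,-14.84,0.04,0,0,0]]' 0.3 15
```

```text
clock: 6.68
ee_pos: [0.4621, 0.1079, 0.0074]
orientation: [0.001, -0.011, 1.0, 0.0]
wrist_force: [-0.6, 0.0, -0.3]
width: 0.699
gripper_force: 0.0
clock: 9.05
ee_pos: [0.4476, -0.2624, 0.0079]
orientation: [0.0, -0.011, 1.0, -0.0]
wrist_force: [-0.3, -0.6, -0.7]
width: 0.501
gripper_force: 15.0
```

```bash
python3 -m handwheel '[[0,0,0,0,0,0],[0,0,0,0,0,0],[0,0,0.5,0,0,0],[0,0,2,0,0,0],[0,0.5,4,0,0,0],[0.1,2.5,4,0,0,0],[0.2,5,4,0,0,0],[0.3,7.5,4,0,0,0],[0.4,10,4,0,0,0],[0.5,12.5,4,0,0,0],[0.6,15,4,0,0,0],[0.7,17,4,0,0,0],[0.8,18.3,4,0,0,0],[0.8,18.3,4,0,0,0],[0.8,18.3,4,0,0,0]]' 0.7 15
python3 - <<'E'
from cell import optics
from h import *
import pickle
d=pickle.load(open("w3.pkl","rb"));print(p2w(d,(454,253),.016))
d=optics.snapshot("top")
for b in blobs(d,"green")+blobs(d,"yellow"):print("top",*b)
d=optics.snapshot("wrist");cv2.imwrite("pics/w4.png",d["frame"][:,:,::-1]);pickle.dump(d,open("w4.pkl","wb"))
E
```

```text
clock: 10.92
ee_pos: [0.4673, 0.1942, 0.108]
orientation: [0.0, -0.011, 1.0, -0.0]
wrist_force: [-0.7, -0.9, 1.0]
width: 0.7
gripper_force: 0.0
[0.46835694 0.19898385]
top green [406.8 301.4] [ 447.1 -263.2] [ 446.9 -262.9] [40.1 40.6] 0.3
top yellow [404.5 262.3] [ 531.2 -260.8] [ 534.5 -260.8] [263.1 135.5] 1.3
```

View pics/w4.png

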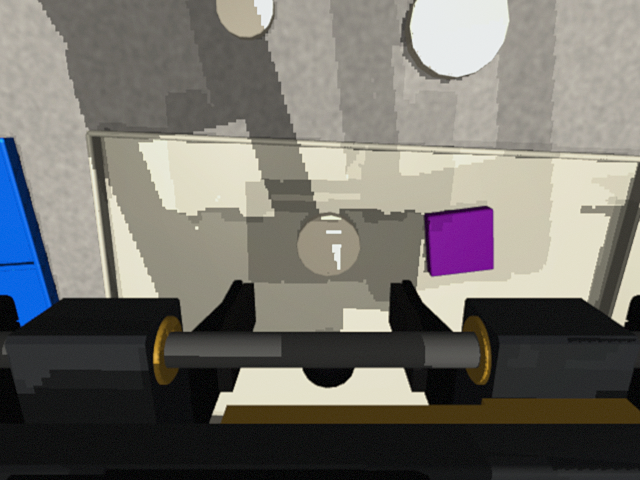

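Green is placed within about 1 mm. The disc is at (329,244), about 4 mm towards +y of the finger centre line. I'll shift by that much, grip, and carry it to the middle yellow compartment.

```bash
python3 -m handwheel '[[0.07,0.16,-2,0,0,0],[0.07,0.16,-3.3,0,0,0],[0.07,0.16,-3.9,0,0,0],[0.07,0.16,-4.04,0,0,0],[0.07,0.16,-4.04,0,0,0]]'
python3 -m handwheel '[[0,0,0,0,0,0],[0,0,0,0,0,0],[0,0,0,0,0,0],[0,0,0,0,0,0],[0,0,1,0,0,0],[0,0,3,0,0,0],[0.2,-2,3.5,0,0,0],[0.4,-4,3.5,0,0,0],[0.7,-6.3,3.5,0,0,0],[1,-8.6,3.5,0,0,0],[1.3,-10.9,3.5,0,0,0],[1.6,-13,3.5,0,0,0],[1.9,-15.3,3.5,0,0,0],[2.3,-17.3,3.2,0,0,0],[2.6,-18.4,2.6,0,0,0],[2.6,-18.4,1.4,0,0,0],[2.6,-18.4,0.5,0,0,0],[2.6,-18.4,0.15,0,0,0],[2.6,-18.4,0.04,0,0,0],[2.6,-18.4,0.04,0,0,0]]' 0.3 15
```

```text
clock: 11.65
ee_pos: [0.47, 0.1985, 0.0075]
orientation: [0.001, -0.011, 1.0, 0.0]
wrist_force: [0.2, 0.4, 0.4]
width: 0.699
gripper_force: 0.0
clock: 14.15
ee_pos: [0.5347, -0.2616, 0.0084]
orientation: [0.001, -0.011, 1.0, -0.0]
wrist_force: [0.2, -0.3, -1.7]
width: 0.496
gripper_force: 15.0
```

```bash
python3 -m handwheel '[[0,0,0,0,0,0],[0,0,0,0,0,0],[0,0,0.5,0,0,0],[0,0,2,0,0,0],[0,0.5,4,0,0,0],[0.1,2.5,4,0,0,0],[0.2,5,4,0,0,0],[0.3,7.5,4,0,0,0],[0.4,10,4,0,0,0],[0.6,12.5,4,0,0,0],[0.8,15,4,0,0,0],[1,17,4,0,0,0],[1.06,18.4,4,0,0,0],[1.06,18.4,4,0,0,0],[1.06,18.4,4,0,0,0]]' 0.7 10
python3 - <<'E'
from cell import optics
from h import *
import pickle
d=optics.snapshot("wrist");cv2.imwrite("pics/w5.png",d["frame"][:,:,::-1]);pickle.dump(d,open("w5.pkl","wb"))
t=optics.snapshot("top");cv2.imwrite("pics/t5.png",cv2.resize(t["frame"][190:340,100:450],None,fx=2.2,fy=2.2,interpolation=2)[:,:,::-1]);pickle.dump(t,open("t5.pkl","wb"))
hsv=cv2.cvtColor(d["frame"],cv2.COLOR_RGB2HSV);m=cv2.inRange(hsv,(0,0,0),(180,255,35));m[290:]=0
for c in cv2.findContours(m,cv2.RETR_EXTERNAL,cv2.CHAIN_APPROX_NONE)[0]:
    if cv2.contourArea(c)>800: u,r=cv2.minEnclosingCircle(c);print("dark",u,r,p2w(d,u,.013))
for b in blobs(d,"hexa"):print(*b)
# hexagon corners
(h0,h1),s,(v0,v1),z=C["hexa"];m=cv2.inRange(hsv,(h0,s,v0),(h1,255,v1))
c=max(cv2.findContours(m,cv2.RETR_EXTERNAL,cv2.CHAIN_APPROX_NONE)[0],key=cv2.contourArea)
a=cv2.approxPolyDP(c,6,True)[:,0];print(a.tolist(),np.round([p2w(d,q,.016)*1000 for q in a]).tolist())
E
```

```text
clock: 16.02
ee_pos: [0.5607, 0.1983, 0.1081]
orientation: [0.0, -0.011, 1.0, -0.0]
wrist_force: [-0.2, -0.2, -0.1]
width: 0.702
gripper_force: 0.0
dark (324.9392395019531, 243.10748291015625) 29.320392608642578 [0.56296559 0.20053942]
hexa [454.4 253.2] [567.4 289.4] [568.4 289.6] [44.7 50.1] 68.6
[[473, 223], [432, 231], [418, 258], [436, 285], [472, 282], [489, 256]] [[546.0, 299.0], [552.0, 272.0], [571.0, 265.0], [591.0, 279.0], [588.0, 304.0], [569.0, 313.0]]
```

View pics/w5.png

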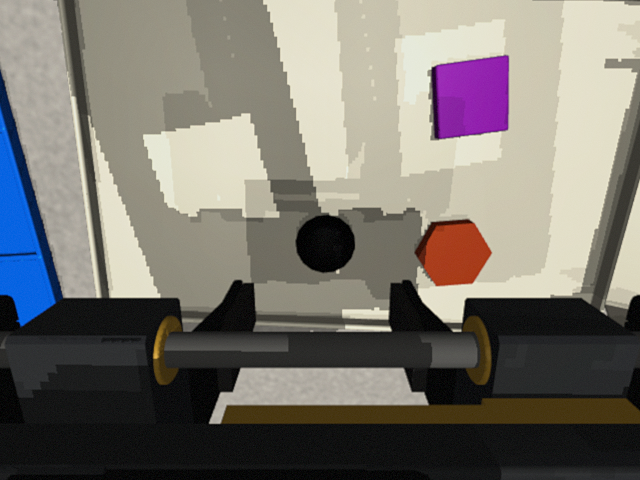

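View pics/t5.png

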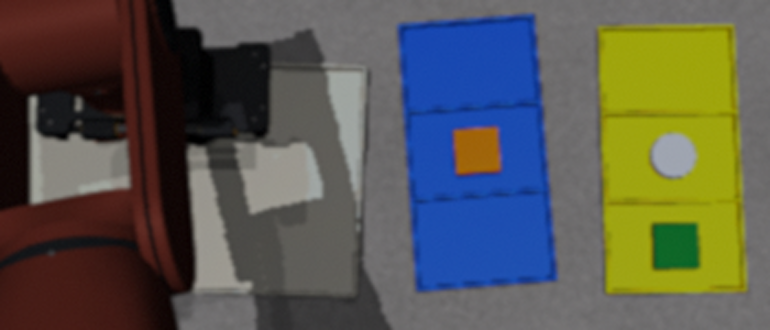

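Orange, disc and green are placed as intended. The pebble is at (325,243), 2 mm off centre. I'll grip it and carry it to the far blue compartment.

```bash
python3 -m handwheel '[[0.08,0.04,-2,0,0,0],[0.08,0.04,-3.3,0,0,0],[0.08,0.04,-3.9,0,0,0],[0.08,0.04,-4.04,0,0,0],[0.08,0.04,-4.04,0,0,0]]'
python3 -m handwheel '[[0,0,0,0,0,0],[0,0,0,0,0,0],[0,0,0,0,0,0],[0,0,0,0,0,0],[0,0,0,0,0,0],[0,0,1,0,0,0],[0,0,2.5,0,0,0],[0.4,-2,3.2,0,0,0.3],[0.9,-4,3.2,0,0,0.57],[1.5,-6,3.2,0,0,0.57],[2.1,-8,3.2,0,0,0.57],[2.4,-9.7,3.2,0,0,0.57],[2.5,-10.54,2.8,0,0,0.57],[2.5,-10.54,1.8,0,0,0.57],[2.5,-10.54,0.8,0,0,0.57],[2.5,-10.54,0.25,0,0,0.57],[2.5,-10.54,0.04,0,0,0.57],[2.5,-10.54,0.04,0,0,0.57]]' 0.3 15
```

```text
clock: 16.75
ee_pos: [0.5636, 0.1995, 0.0077]
orientation: [0.001, -0.011, 1.0, 0.0]
wrist_force: [0.1, 0.1, 0.5]
width: 0.7
gripper_force: 0.0
clock: 19.0
ee_pos: [0.6251, -0.0633, 0.0078]
orientation: [-0.0, -0.041, 0.999, 0.0]
wrist_force: [-0.9, -0.4, -0.2]
width: 0.457
gripper_force: 15.0
```

```bash
python3 -m handwheel '[[0,0,0,0,0,0],[0,0,0,0,0,0],[0,0,0.5,0,0,0],[0,0,2,0,0,0],[-0.1,0.5,4,0,0,-1],[-0.4,2.5,4,0,0,-2.7],[-0.7,4.5,4,0,0,-4.4],[-1,6.5,4,0,0,-6.1],[-1.3,8.5,4,0,0,-7.8],[-1.6,10.5,4,0,0,-9.5],[-1.9,12.3,4,0,0,-11.2],[-2.24,14.1,4,0,0,-13],[-2.24,14.1,4,0,0,-15],[-2.24,14.1,4,0,0,-15],[-2.24,14.1,4,0,0,-15],[-2.24,14.1,4,0,0,-15]]' 0.66 15
python3 - <<'E'
from cell import optics
from h import *
d=optics.snapshot("wrist")
for b in blobs(d,"hexa"):print(*b)
t=optics.snapshot("top")
a=cv2.resize(d["frame"],None,fx=.75,fy=.75);b=cv2.resize(t["frame"][180:340,260:360],(300,480),interpolation=2)
a=cv2.copyMakeBorder(a,0,120,0,0,0);cv2.imwrite("pics/w6.png",np.hstack([a,b[:480]])[:,:,::-1])
E
```

```text
clock: 21.0
ee_pos: [0.5694, 0.2879, 0.1078]
orientation: [0.0, 0.677, 0.736, 0.0]
wrist_force: [-0.8, -0.1, 0.4]
width: 0.661
gripper_force: 0.0
hexa [320.2 238. ] [568.4 290.8] [568.3 290.1] [43.5 49.5] 5.9
```

View pics/w6.png

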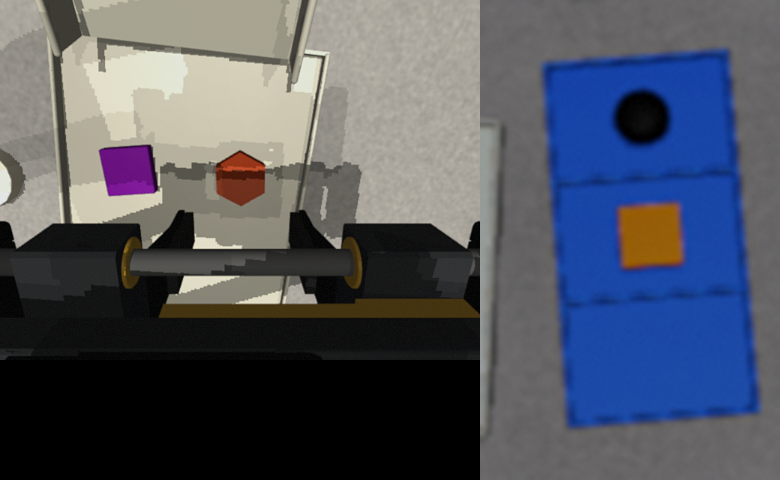

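The pebble is centred in the far compartment. The hexagon is at (240,178) in the left panel, centred with its flats facing the fingers. I'll descend partway first as a clearance check near the chute.

```bash
python3 -m handwheel '[[-0.04,0.06,-1,0,0,0],[-0.04,0.06,-2,0,0,0],[-0.04,0.06,-2.6,0,0,0],[-0.04,0.06,-2.6,0,0,0]]'
python3 - <<'E'
from cell import optics
from h import *
d=optics.snapshot("wrist");M=d["world_to_cam"];print(-M[:3,:3].T@M[:3,3])
t=optics.snapshot("side")
cv2.imwrite("pics/s7.png",cv2.resize(t["frame"][40:240,160:400],(720,600),interpolation=2)[:,:,::-1])
E
```

```text
clock: 21.6
ee_pos: [0.5671, 0.2895, 0.0411]
orientation: [-0.001, 0.678, 0.735, -0.001]
wrist_force: [1.0, -0.5, 0.1]
width: 0.659
gripper_force: 0.0
[0.56183184 0.36842771 0.20356266]
```

View pics/s7.png

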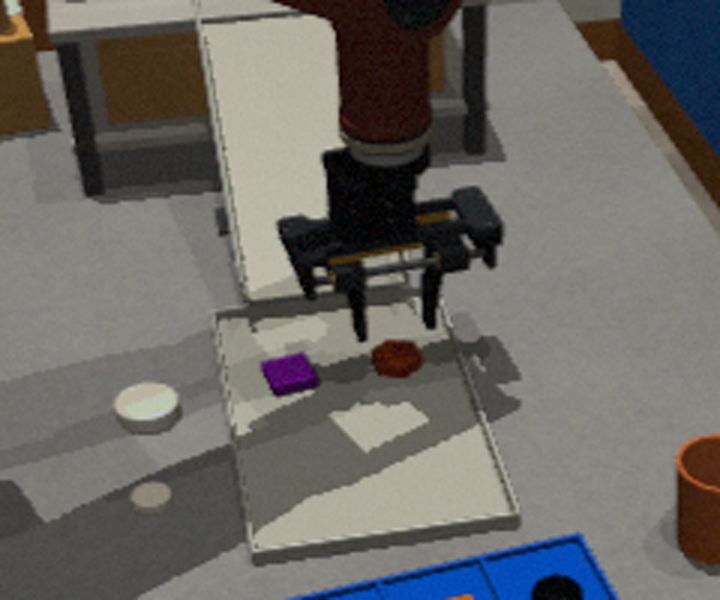

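The gripper is well clear of the chute. I'll grip the hexagon, turn it, and place it in the near blue compartment.

```bash
python3 -m handwheel '[[0,0,-0.8,0,0,0],[0,0,-1.3,0,0,0],[0,0,-1.44,0,0,0],[0,0,-1.44,0,0,0]]'
python3 -m handwheel '[[0,0,0,0,0,0],[0,0,0,0,0,0],[0,0,0,0,0,0],[0,0,0,0,0,0],[0,0,1,0,0,0],[0,0,2.5,0,0,0],[-0.3,-1.5,3.5,0,0,0],[-0.8,-3,3.5,0,0,1.5],[-1.4,-4.6,3.5,0,0,3.2],[-2,-6.2,3.5,0,0,4.9],[-2.6,-7.8,3.5,0,0,6.6],[-3.2,-9.4,3.5,0,0,8.3],[-3.8,-11,3.5,0,0,10],[-4.4,-12.6,3.5,0,0,11.7],[-4.6,-14,3.5,0,0,13.4],[-4.61,-14.7,3.5,0,0,15],[-4.61,-14.7,3,0,0,15],[-4.61,-14.7,2,0,0,15],[-4.61,-14.7,1.5,0,0,15],[-4.61,-14.7,1.5,0,0,15]]' 0.3 15
```

```text
clock: 22.2
ee_pos: [0.5677, 0.2901, 0.006]
orientation: [-0.0, 0.678, 0.735, -0.0]
wrist_force: [-1.0, 0.3, 0.2]
width: 0.664
gripper_force: 0.0
clock: 24.7
ee_pos: [0.4515, -0.0763, 0.0425]
orientation: [-0.002, -0.04, 0.999, 0.001]
wrist_force: [0.8, 1.1, -0.1]
width: 0.503
gripper_force: 15.0
```

```bash
python3 -m handwheel '[[0.05,-0.04,-0.8,0,0,0],[0.05,-0.04,-1.3,0,0,0],[0.05,-0.04,-1.48,0,0,0],[0.05,-0.04,-1.48,0,0,0]]'
python3 -m handwheel '[[0,0,0,0,0,0],[0,0,0,0,0,0],[0,0,0,0,0,0],[0,0,0.5,0,0,0],[0,0,2,0,0,0],[0,0,4,0,0,0],[-0.5,4,6,0,0,0],[-0.5,8,7,0,0,0],[-0.5,9,7,0,0,0],[-0.5,9,7,0,0,0],[-0.5,9,7,0,0,0],[-0.5,9,7,0,0,0],[-0.5,9,7,0,0,0]]' 0.7
python3 - <<'E'
from cell import optics
from h import *
t=optics.snapshot("top")
for n in C:
  for b in blobs(t,n): print(*b)
cv2.imwrite("pics/t8.png",cv2.resize(t["frame"][120:340,80:450],None,fx=2.1,fy=2.1,interpolation=2)[:,:,::-1])
E
```

```text
clock: 25.2
ee_pos: [0.4543, -0.0783, 0.0073]
orientation: [0.0, -0.041, 0.999, -0.0]
wrist_force: [0.0, -0.1, -0.1]
width: 0.505
gripper_force: 15.0
clock: 26.82
ee_pos: [0.4414, 0.1454, 0.1817]
orientation: [-0.0, -0.04, 0.999, -0.0]
wrist_force: [0.8, -0.6, -0.4]
width: 0.7
gripper_force: 0.0
orange [316.3 258.1] [538.2 -71. ] [538.4 -70.9] [41.3 40.1] 4.8
orange [293.  152.7] [772.1 -18.2] [774.3 -18.7] [61.4 33.7] 79.5
hexa [144.8 455.8] [133.7 272.2] [141.3 272.3] [104.3 157.7] 0.1
hexa [320.  297.4] [454.3 -79.3] [454.2 -79.4] [42.5 39.7] 63.8
hexa [633.4 281.6] [ 492.2 -750.4] [ 487.8 -744.9] [34.5 79.6] 85.2
hexa [144.4 331.8] [380.6 286.4] [361.9 290.8] [387.8 218.1] 6.6
green [406.8 301.4] [ 447.1 -263.2] [ 446.9 -262.9] [40.1 40.6] 0.3
blue [316.1 259.3] [536.5 -70.6] [539.5 -70.4] [263.  135.2] 4.7
yellow [404.5 262.3] [ 531.3 -260.9] [ 534.5 -260.8] [263.1 135.5] 1.3
```

View pics/t8.png

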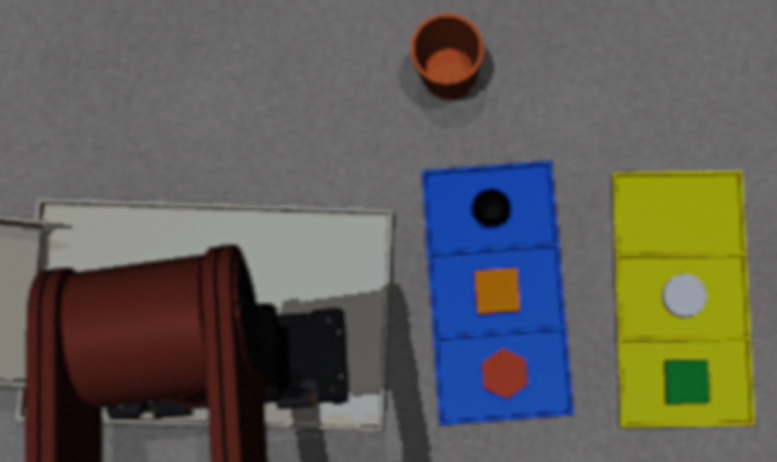

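All five pieces lie in the middles of their compartments, the cup and trays haven't moved, and the purple square was never touched. I'll hand in.

```bash
python3 -c "
from cell import ticket
print(ticket.close_job())"
```

```text
the job is handed in; nothing more can be done
None
```

Both kits are made up and the job is handed in at about 27 s of the 106 s: orange square, onyx pebble and terracotta hexagon in the blue tray, green square and the middle-sized marble disc in the yellow; no verdict came back, but the last top view showed all five lying centred in their own compartments, and the arm never touched the purple square, cup or mallet.

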